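# Slide the butter board out over the edge of the chopping block

## Robot

A 6-joint arm with a two-finger parallel gripper is mounted at the origin on the work surface; the furniture and walls round the work are solid. World frame = base frame: x ahead of the robot, y to its left, z up, the work surface at z = 0. Lengths are in m, angles in rad, forces in N, time in s.
With the tool pointing down it reaches from about 0.3 to 0.875 m from the base axis. Payload 6.4 kg.
Tool frame: the origin (TCP) lies at the very end of the fingers, on their centre line; the grasp point (between the pads) lies 19 mm behind it; z points along the fingers, y is the direction in which the jaws open and shut (so a half turn about z gives the same grasp; the last joint's range is limited). The gripper opens to 85 mm and grips with 20 to 120 N. Pads are 22 mm wide; open, the fingers measure 114 mm over their backs; the gripper's body (76 mm by 85 mm) begins 54 mm behind the grasp point. The pads swing forward as they close: fully open they stand 13 mm farther back than shut.
Start: joints at [1.104, 0.181, 1.607, -0, 1.354, -0.206], TCP at [0.148, 0.556, 0.231] pointing down, gripper open.
Joint ranges: [-2.99, 2.99], [-0.89, 2.07], [0.3, 2.58], [-1.14, 4.28], [0, 2.63], [-3.12, 3.12]. Speed limits (rad/s): [2.57, 2.57, 3.01, 3.14, 3.14, 3.14].

## Interface

Orientations are given as [roll, pitch, yaw] about the fixed x, y, z axes, in that order (R = Rz(yaw) Ry(pitch) Rx(roll)).
In Python, from cell import bot, camera, camera_params, nets gives the robot as it stands.
- The arm moves only by the shell command python3 -m pendant 'ROWS'. ROWS is JSON, a list that holds one entry, the list of rows, each a list of 7 numbers: the shift along the tool's x, y, z in cm, then the turn, a rotation vector about the tool's x, y, z in degrees, then the finger opening in cm, from 0 to 8.54. In form: [[[dx, dy, dz, rx, ry, rz, grip], ...]]. A call has 1 to 12 rows; each row shifts and turns the pose as measured when the row begins, along the tool's axes as they then stand; what a row does not reach is not made up. A row lasts 1/10 s, in which the tool goes at most 50 mm and 8.59 degrees, less where a joint would pass 70% of its speed; a pose out of reach is approached as far as the arm can. A call with a gripper value outside its range is refused whole. The fingers move at their own pace and stop on an object; the grip force is fixed at half the most. Time passes only in rows, so rows that do not move let the fingers close. It gives the time, the measured TCP pose, the force and the opening at its end, in the units of the state.
- bot.sense(): the state, without advancing time (a new reading comes with each control period).
- camera(name): name is "scene" or "top"; returns (picture, depth): 480x640x3 uint8, red, green, blue; 480x640 float32, m along the optical axis (not along the pixel's ray), 0 where there is no reading.
- camera_params(name): a dict with "K" (3x3 intrinsics, pixels), "dist" ([k1, k2, p1, p2, k3] as OpenCV has them; the pictures are not rectified), "R" (3x3) and "t" (3): a world point X has camera coordinates R X + t. Camera axes: x right, y down, z forward; pixel columns grow to the right and rows downward; lengths in m; the calibration is good to about 2 mm. A picture is of the moment at which its call begins. camera_params takes no time and is no camera call.
- bot.close_job(): hands the job in, once; it reports no verdict.
Trained networks look in the newest picture that a camera, given by its name, has taken for a name from the list of things; names that differ only in an ending like _2 or _b are one class to them, and where a whole thing is asked for, a point or a joint stands for the part that bears it (a point fixed in the world has none). Each returns a list of dicts, best first, with "p" (0 to 1); they miss things now and then, are a little off and sometimes report something else, mostly with a low value. They report only what shows in the picture. A call takes as long as a camera call. They do not tell look-alikes from the thing itself.
- nets.masks_of(camera, name): "mask" (480x640 bool, what is visible of it) and "extent" ([left, top, width, height] in pixels, round what is visible of it).
The state is a dict: "time_s": time; "joints": joint angles; "joint_vel": joint speeds; "tau": joint torques, N m; "ee_pos": TCP position; "orientation": TCP orientation; "contact_force": force on the tool from outside, world axes, zero at the start; "ft_torque": the same for the moment, N m; "grip_width": opening from 0.0 (shut) to 1.0 (fully open).
Only numpy, scipy, OpenCV 4.12 (cv2) and the standard library are available. Lean on these libraries where they do the work, as an engineer would, in place of code of your own. Each camera call takes 0.05 s, during which the arm holds its last target.

## Task

Push the thin serving board, with the butter riding on it, across the chopping block until the pale line near its front end lies right above the block's edge and square to it, so that the end with the hanging hole overhangs ready for a hand to take. Only push it with the fingers: do not grip, lift or tip the board, do not touch the butter, and leave the biscuit cutter, the lemon and the timer where they are.

Things in the scene. Friction and masses are not known exactly. Their poses are not given: they have to be found in the camera images.
- block: heavy light-wood chopping block, fixed to the table, 280 (own x) x 300 (own y) x 36 mm high; origin at the centre of its underside, z up. The board is to overhang its edge on the own -y side, which is at y = -150 mm in its frame, all along x. At yaw 0 that side faces the robot's right.
- block_edge (a point): middle of that edge of the chopping block, on its upper surface (36 mm above the table)
- board: thin loose medium-brown wooden serving board lying flat on the block, 130 (own x) x 220 (own y) x 10 mm thick, about 0.35 kg (up to 30 % either way), slides with ordinary wood friction; origin at the centre of its underside, z up. Its front end (own -y, with a 14 mm hanging hole) points toward the block's edge, roughly square to it; its rear end is at own y = +110 mm.
- board_line (a point): middle of the pale inlaid line, 4 mm wide, that runs across the top of the board parallel to own x, 50 mm from its front end (own y = -60 mm)
- board_rear (a point): middle of the board's straight rear end, upper side (own y = +110 mm, 10 mm above the block)
- butter: block of butter, 72 x 104 x 40 mm, about 0.23 kg, standing loose on the board with its long side along the board, some 38 mm of bare board behind it; origin at the centre of its underside
- cutter_round: round tin biscuit cutter, 57 mm across, 24 mm high, loose on the block beside the board (on the block's own +x side); bystander; origin at the centre of its underside
- lemon: lemon, about 71 x 53 x 51 mm, on the table beyond the block's edge, clear of where the board ends up; bystander; origin at the centre of its underside
- timer: round white and red kitchen timer, 70 mm across, 60 mm high, on the table beyond the block's edge, clear of where the board ends up; bystander; origin at the centre of its underside
Things that resemble listed ones, but are neither listed nor needed, are in the scene too. Leave any orange look-alike of the butter alone.

How it is judged:
At the end, for the whole second after the job is handed in: The board's pale line lies within 7 mm of straight above the block's edge and the board is square to the edge within 0.1 rad; the board lies flat on the block, at rest, with the butter still standing on it within 20 mm of its usual place (20 mm behind the board's centre) (y of board_line in the frame of block between -0.157 and -0.143 m and angle between the y axis of board and the y axis of block, either way round below 0.1 rad and height (world z) of board between 0.031 and 0.041 m and angle between board's own z axis and vertical below 0.06 rad and x of butter in the frame of board between -0.02 and 0.02 m and y of butter in the frame of board between 0 and 0.04 m and height (world z) of butter between 0.04 and 0.052 m and linear speed of each of board, butter below 0.01 m/s); the robot touches nothing.
It fails at once if the board is lifted off the block or tipped (more than 6 mm or 0.1 rad), or falls (height (world z) of board above 0.042 m or height (world z) of board below 0.028 m or angle between board's own z axis and vertical above 0.1 rad).
It fails at once if the robot touches the butter (contact force between any of the fingers, the arm and butter above 0.5 N).
It fails at once if the biscuit cutter, the lemon or the timer is moved by more than 20 mm (distance of any of cutter_round, lemon, timer from where it was at the start of the episode above 0.02 m).
It also fails if it takes over 42 s, if anything falls off the work surface, if the arm or the gripper's body presses on something with over 40 N, if the wrist force passes 120 N, or if a joint passes its speed limit or range.

## Working session

There is one attempt and no reset: what is moved stays moved. The work goes in short steps, Python scripts to look and compute and a shell command to move; the robot and the scene stay as the last step left them, time stands still between calls to the robot, and variables do not carry over. Pictures are saved under pics/ and viewed, and the job is handed in when it is done.

```bash
ls; mkdir -p pics; python3 - <<'E'
from cell import bot,camera,camera_params,nets
import cv2,numpy as np
for n in("scene","top"):
    p,d=camera(n); cv2.imwrite(f"pics/{n}0.png",p[:,:,::-1]); np.savez(f"/tmp/{n}0.npz",p=p,d=d)
    c=camera_params(n); print(n,c)
s=bot.sense();print(s)
E
```

```text
pics
scene {'K': array([[597.16754274,   0.        , 320.96666007],
       [  0.        , 597.16754274, 236.21261172],
       [  0.        ,   0.        ,   1.        ]]), 'dist': array([0.05350571, 0.        , 0.        , 0.        , 0.        ]), 'R': array([[ 0.50285216, -0.86432701, -0.00886149],
       [-0.56838424, -0.3229187 , -0.75674492],
       [ 0.65121353,  0.38556755, -0.65365021]]), 't': array([-0.28663228,  0.33858362,  0.90722353])}
top {'K': array([[606.00861023,   0.        , 318.94486673],
       [  0.        , 606.00861023, 234.68910403],
       [  0.        ,   0.        ,   1.        ]]), 'dist': array([-0.15287148,  0.        ,  0.        ,  0.        ,  0.        ]), 'R': array([[-0.02880455, -0.99958454, -0.00102223],
       [-0.98338622,  0.02852111, -0.17927098],
       [ 0.17922566, -0.00415857, -0.9837992 ]]), 't': array([-0.00789292,  0.49819779,  1.39641912])}
{'time_s': 0.1, 'joints': array([ 1.10372557e+00,  1.81471582e-01,  1.60789489e+00,  2.87730984e-06,
        1.35382443e+00, -2.06312116e-01]), 'joint_vel': array([-0.00019308, -0.0030232 , -0.00060888,  0.0010008 , -0.00089439,
        0.00028479]), 'tau': array([ 7.38192957e-04, -4.45875549e+01, -3.52241528e+01, -3.22050619e-04,
        4.13903399e-03,  1.55370816e-05]), 'ee_pos': array([0.14800291, 0.55511106, 0.23047788]), 'orientation': array([-3.14002887e+00, -3.30152975e-04,  2.88083313e+00]), 'contact_force': array([ 0.84480507,  0.18422132, -0.14207495]), 'ft_torque': array([ 0.01352197, -0.00046367,  0.03670271]), 'grip_width': 1.0005031272928655}
```

View pics/top0.png

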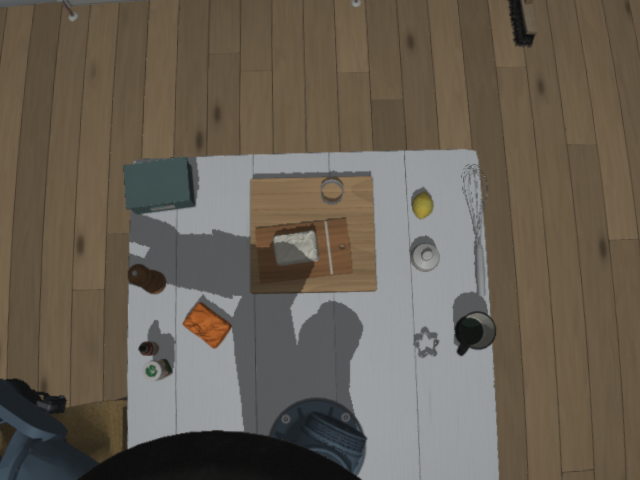

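View pics/scene0.png

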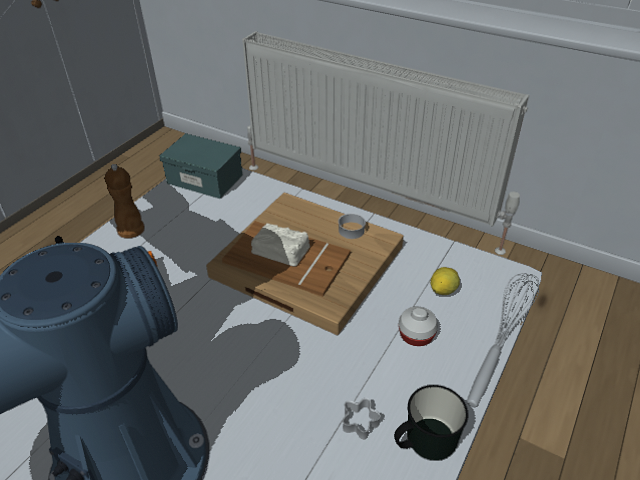

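The top picture shows the block at cols 250–376 and rows 178–293. The board is at cols 257–352 with its line near col 328 and rows 222–275, and the butter is near (296,247). I'll enlarge it to pick corners.

```bash
cat > h.py <<'E'
import cv2,numpy as np
from cell import bot,camera,camera_params,nets
def px2w(n,uv,z):
    c=camera_params(n); uv=np.array(uv,float).reshape(-1,1,2)
    q=cv2.undistortPoints(uv,c['K'],c['dist']).reshape(-1,2)
    r=np.c_[q,np.ones(len(q))]@c['R']; o=-c['R'].T@c['t']
    return o+r*((z-o[2])/r[:,2])[:,None]
def w2px(n,X):
    c=camera_params(n); return cv2.projectPoints(np.array(X,float).reshape(-1,3),cv2.Rodrigues(c['R'])[0],c['t'],c['K'],c['dist'])[0].reshape(-1,2)
E
python3 - <<'E'
import numpy as np,cv2
p=np.load('/tmp/top0.npz')['p'][165:305,240:390,::-1]
p=np.clip(p.astype(float)*1.5,0,255).astype(np.uint8)
cv2.imwrite('pics/top0z.png',cv2.resize(p,None,fx=4,fy=4,interpolation=cv2.INTER_CUBIC)[:,:])
p=np.load('/tmp/scene0.npz')['p'][180:340,195:415,::-1]
p=np.clip(p.astype(float)*1.5,0,255).astype(np.uint8)
cv2.imwrite('pics/sc0z.png',cv2.resize(p,None,fx=3.5,fy=3.5,interpolation=cv2.INTER_CUBIC)[:,:])
E
```

```text
(no output)
```

View pics/top0z.png

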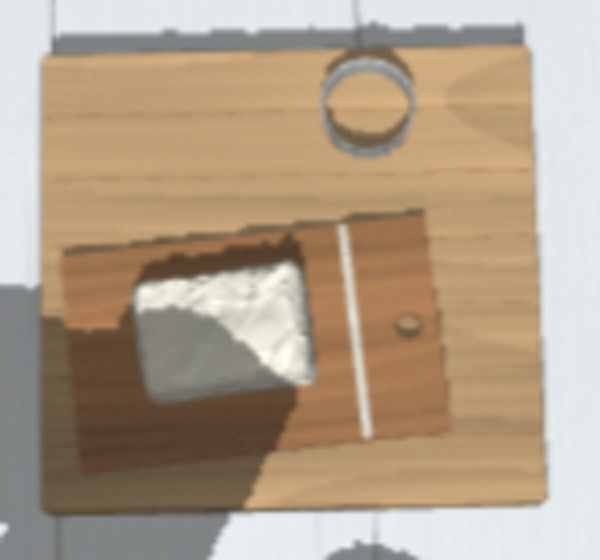

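View pics/sc0z.png

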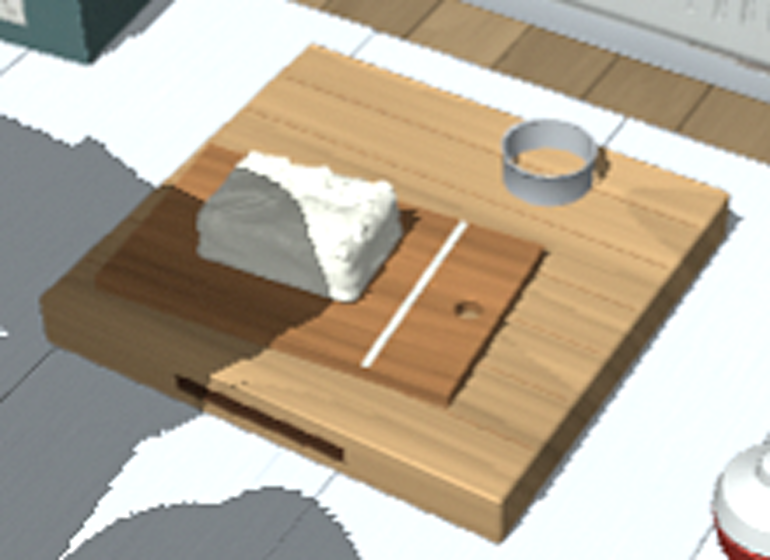

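```bash
cat >> h.py <<'E'
def rot(a): return np.array([[np.cos(a),-np.sin(a)],[np.sin(a),np.cos(a)]])
def fit(W,L):  # rigid fit world xy from local
    W=np.array(W);L=np.array(L,float);wc=W.mean(0);lc=L.mean(0)
    H=(W-wc).T@(L-lc);a=np.arctan2(H[1,0]-H[0,1],H[0,0]+H[1,1])
    t=wc-rot(a)@lc; return a,t,np.linalg.norm(L@rot(a).T+t-W,axis=1)
BL=[(140,150),(140,-150),(-140,-150),(-140,150)]
BD=[(65,110),(65,-110),(-65,-110),(-65,110),(65,-60),(-65,-60)]
E
python3 - <<'E'
from h import *
f=lambda P:[(240+(x+.5)/4-.5,165+(y+.5)/4-.5) for x,y in P]
g=lambda P:[(195+(x+.5)/3.5-.5,180+(y+.5)/3.5-.5) for x,y in P]
kW=px2w('top',f([(42,57),(528,47),(546,500),(44,512)]),.036)[:,:2]
dW=px2w('top',f([(64,251),(424,210),(449,430),(83,471),(343,226),(368,437)]),.046)[:,:2]
kS=px2w('scene',g([(312,46),(728,198),(503,502),(43,300)]),.036)[:,:2]
dS=px2w('scene',g([(210,148),(544,246),(449,402),(97,284),(463,225),(366,365)]),.046)[:,:2]
for k,d in((kW,dW),(kS,dS)):
    a,t,e=fit(k,np.array(BL)/1e3);print('block',a,t,e*1e3)
    b,s,e=fit(d,np.array(BD)/1e3);print('board',b,s,e*1e3)
    R=rot(a);print('line in block',R.T@(rot(b)@[0,-.06]+s-t),'centre',R.T@(s-t),'dyaw',b-a,'rear',rot(b)@[0,.11]+s)
# butter
dd=np.load('/tmp/top0.npz')
print(px2w('top',f([(136,284),(300,262),(316,380),(155,404)]),.086))
E
```

```text
block -0.005803408578429888 [ 0.50301386 -0.0059824 ] [1.80531576 2.41652223 2.32922071 2.2825609 ]
board 0.08117653185487371 [0.46251944 0.01567079] [2.66897552 2.5998662  2.24123375 1.84567713 2.1575384  0.52237902]
line in block [-0.03540719 -0.03835536] centre [-0.04061941  0.02141782] dyaw 0.08697994043330359 rear [0.45359982 0.12530856]
block -0.009306592678785768 [ 0.50268166 -0.00812402] [2.47319534 4.86466664 3.77138884 3.56252026]
board 0.09801571074978763 [0.45995819 0.01445274] [1.25250084 1.29194696 2.75246377 2.50859978 1.77570827 4.35236847]
line in block [-0.03650475 -0.0374766 ] centre [-0.04293173  0.02217819] dyaw 0.10732230342857339 rear [0.44919372 0.12392478]
[[ 0.49113435  0.08265628  0.086     ]
 [ 0.50131158 -0.01243393  0.086     ]
 [ 0.4322154  -0.01970526  0.086     ]
 [ 0.42097367  0.07287579  0.086     ]]
```

```bash
python3 - <<'E'
from h import *
for n in('top','scene'):
    z=np.load(f'/tmp/{n}0.npz'); d=z['d'];c=camera_params(n)
    v,u=np.mgrid[:480,:640]
    q=cv2.undistortPoints(np.c_[u.ravel(),v.ravel()].astype(float).reshape(-1,1,2),c['K'],c['dist']).reshape(-1,2)
    P=(np.c_[q,np.ones(len(q))]*d.reshape(-1,1)-c['t'])@c['R']; P=P.reshape(480,640,3)
    if n=='top':
        for nm,(a,b,e,f) in dict(mill=(125,260,170,295),jar=(138,335,175,382),box=(122,155,195,215),ora=(180,300,235,350),cut=(318,175,346,203)).items():
            Q=P[b:f,a:e].reshape(-1,3); Q=Q[Q[:,2]>.015]; print(nm,Q.min(0),Q.max(0))
    else:
        Q=P[165:240,103:145].reshape(-1,3);Q=Q[(Q[:,2]>.02)&(Q[:,2]<.4)];print('mill',np.percentile(Q,[2,98],axis=0))
E
```

```text
mill [ 0.23941935 -0.01629168  0.01512396] [0.4259377  0.4075263  1.46310035]
jar [ 0.16428992 -0.01629168  0.01519278] [0.25623385 0.40111611 1.46310035]
box [ 0.23941935 -0.01629168  0.0150321 ] [0.69340107 0.44707878 1.46310035]
ora [ 0.23730265 -0.01629168  0.01513256] [0.34470797 0.30489793 1.46310035]
cut [ 0.23941935 -0.09015567  0.0234199 ] [ 0.64558524 -0.01629168  1.46310035]
mill [[0.37521536 0.35622257 0.02273458]
 [0.41727153 0.39524526 0.16050771]]
```

```bash
python3 -m pendant '[[[0,0,0,0,0,8.4,6.5],[0,0,0,0,0,8.4,6.5],[0,0,0,0,0,8.4,6.5],[0,0,0,0,0,8.4,6.5],[0,0,0,0,0,8.4,6.5],[0,0,0,0,0,8.4,6.5],[0,0,0,0,0,8.4,6.5],[0,0,0,0,0,8.4,6.5],[0,0,0,0,0,8.3,6.5],[0,0,0,0,0,0,6.5]]]'
```

```text
time_s: 1.1
ee_pos: [0.1464, 0.5519, 0.2248]
orientation: [-3.137, 0.011, 1.528]
contact_force: [-0.0, -0.1, 0.9]
grip_width: 0.76
```

```bash
python3 -m pendant '[[[-3.7,3.0,0,0,0,-1,6.5],[-3.7,3.0,0,0,0,-1,6.5],[-3.7,3.0,0,0,0,0,6.5],[-3.7,3.0,0,0,0,0,6.5],[-3.7,3.0,0,0,0,0,6.5],[-3.7,3.0,0,0,0,0,6.5],[-3.7,3.0,0,0,0,0,6.5],[-3.7,3.0,0,0,0,0,6.5],[-3.7,3.0,0,0,0,0,6.5],[-3.7,3.0,0,0,0,0,6.5],[0,0,0,0,0,0,6.5]]]'
```

```text
time_s: 2.2
ee_pos: [0.4589, 0.1713, 0.2253]
orientation: [-3.137, 0.012, 1.62]
contact_force: [-0.5, 0.1, -0.6]
grip_width: 0.761
```

```bash
python3 -m pendant '[[[0,-0.4,3,-0.3,0.7,3.2,6.5],[0,-0.3,3,0,0,0,6.5],[0,0,3,0,0,0,6.5],[0,0,3,0,0,0,6.5],[0,0,0,0,0,0,6.5]]]'
python3 - <<'E'
from h import *
for n in("scene","top"):
    p,d=camera(n); np.savez(f"/tmp/{n}1.npz",p=p,d=d)
    p=p[:,:,::-1]
    p=np.clip((p[120:320,195:435] if n=='scene' else p[150:310,200:400]).astype(float)*1.4,0,255).astype(np.uint8)
    cv2.imwrite(f"pics/{n}1.png",cv2.resize(p,None,fx=3,fy=3,interpolation=cv2.INTER_CUBIC))
print(bot.sense()['ee_pos'],w2px('scene',bot.sense()['ee_pos']))
E
```

```text
time_s: 2.7
ee_pos: [0.4519, 0.1708, 0.1025]
orientation: [3.139, -0.002, 1.576]
contact_force: [-0.5, 0.0, 0.2]
grip_width: 0.761
[0.45502534 0.17115853 0.10636306] [[217.92966983 208.39448742]]
```

View pics/scene1.png

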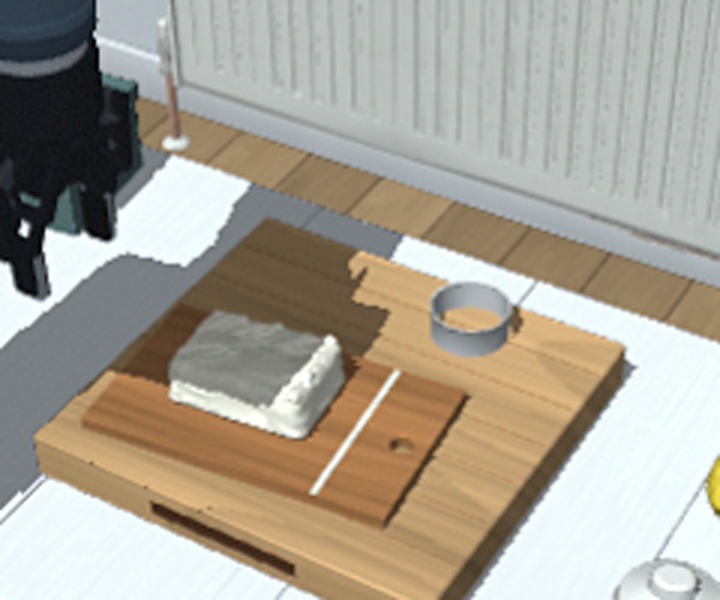

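View pics/top1.png

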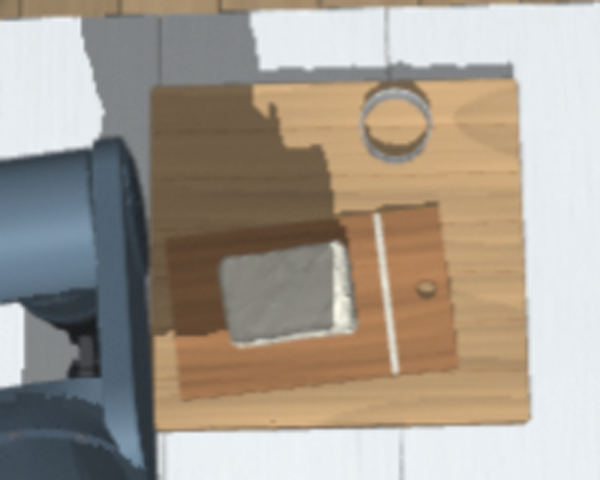

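The fingertips show at about px (206,219) and (230,199) in the scene view, near TCP level. The board is untouched. Next I'll check the noise in the pose reading.

```bash
for i in 1 2 3; do python3 -m pendant '[[[0,0,0,0,0,0,6.5]]]'|head -2; done; python3 - <<'E'
from h import *
for i in range(3): print(bot.sense()['ee_pos'],bot.sense()['joints'])
E
```

```text
time_s: 2.9
ee_pos: [0.4561, 0.1716, 0.1081]
time_s: 3.0
ee_pos: [0.4571, 0.172, 0.1097]
time_s: 3.1
ee_pos: [0.4581, 0.1723, 0.1112]
[0.45813819 0.17226948 0.11122051] [0.11517433 0.12798808 1.93369683 0.00243716 1.06256933 0.10682516]
[0.45813819 0.17226948 0.11122051] [0.11517433 0.12798808 1.93369683 0.00243716 1.06256933 0.10682516]
[0.45813819 0.17226948 0.11122051] [0.11517433 0.12798808 1.93369683 0.00243716 1.06256933 0.10682516]
```

```bash
python3 -m pendant '[[[-0.1,-0.25,1.8,0,0,0,6.5],[-0.1,-0.25,1.8,0,0,0,6.5],[-0.1,-0.25,1.8,0,0,0,6.5],[-0.1,-0.25,1.5,0,0,0,6.5],[-0.03,-0.1,0.15,0,0,0.5,6.5],[-0.03,-0.1,0.15,0,0,0,6.5]]]'; python3 - <<'E'
from h import *
p,d=camera('scene');s=bot.sense()
print(s['ee_pos'],s['orientation'],w2px('scene',s['ee_pos']))
p=np.clip(p[170:290,180:340,::-1].astype(float)*1.8,0,255).astype(np.uint8)
cv2.imwrite("pics/scene2.png",cv2.resize(p,None,fx=5,fy=5,interpolation=cv2.INTER_CUBIC))
E
```

```text
time_s: 3.7
ee_pos: [0.4539, 0.1688, 0.0441]
orientation: [3.11, -0.006, 1.57]
contact_force: [-0.1, 0.3, 0.2]
grip_width: 0.761
[0.45352692 0.16879688 0.04387287] [ 3.1102518  -0.00585758  1.57058219] [[222.08241144 232.88098448]]
```

View pics/scene2.png

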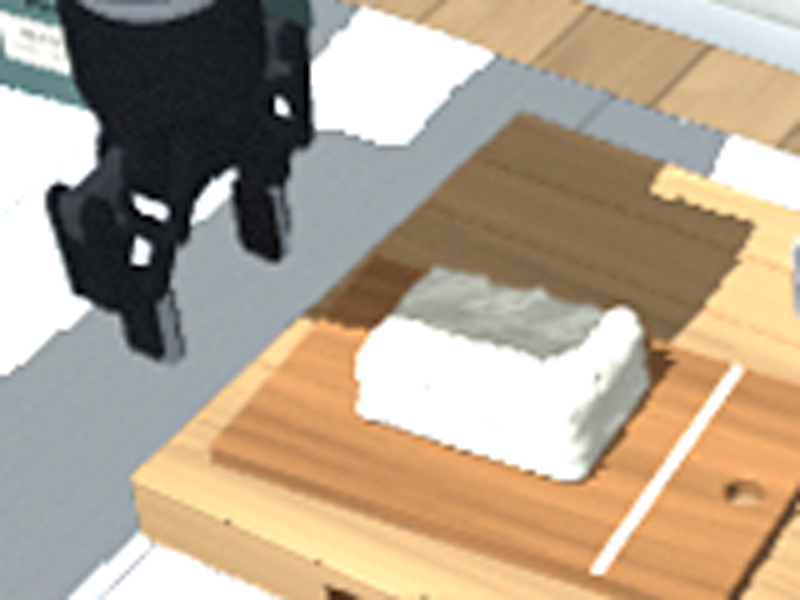

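```bash
python3 -m pendant '[[[-0.1,-0.12,0.6,1,-0.2,0,6.5],[-0.1,-0.12,0.6,1,-0.2,0,6.5],[-0.6,-0.1,0.15,0.2,0,0,6.5],[-0.6,-0.1,0.15,0.2,0,0,6.5]]]';python3 -m pendant '[[[-0.5,-0.1,0.15,0.2,0,0,6.5]]]'
```

```text
time_s: 4.15
ee_pos: [0.4515, 0.1548, 0.0303]
orientation: [-3.133, 0.001, 1.572]
contact_force: [0.1, -0.6, 0.1]
grip_width: 0.761
time_s: 4.25
ee_pos: [0.4516, 0.1501, 0.0295]
orientation: [-3.131, -0.0, 1.572]
contact_force: [-1.8, 6.1, 17.6]
grip_width: 0.76
```

```bash
python3 -m pendant '[[[0.0,-0.1,-0.3,0,0,0,6.5],[0,-0.1,-0.05,-0.2,0,0,6.5]]]';python3 -m pendant '[[[-0.3,-0.05,0.05,-0.2,0,0,6.5],[-0.3,-0.05,0.1,0,0,0,6.5]]]'
```

```text
time_s: 4.45
ee_pos: [0.4504, 0.149, 0.0336]
orientation: [-3.136, -0.001, 1.57]
contact_force: [-0.5, 0.0, 0.4]
grip_width: 0.764
time_s: 4.65
ee_pos: [0.4489, 0.1425, 0.032]
orientation: [-3.139, -0.0, 1.571]
contact_force: [0.1, -0.9, 0.1]
grip_width: 0.761
```

```bash
python3 -m pendant '[[[-0.3,0.05,-0.05,0,0,0.2,6.5],[-0.4,0.05,0.1,0,0,0.2,6.5],[-0.4,-0.05,0.1,0,0,0,6.5],[-0.4,-0.05,0.1,0,0,0,6.5]]]';python3 -m pendant '[[[-0.4,-0.05,0.1,0,0,0,6.5],[-0.4,-0.05,0.1,0,0,0,6.5]]]'
```

```text
time_s: 5.05
ee_pos: [0.4516, 0.1297, 0.0312]
orientation: [3.137, -0.006, 1.563]
contact_force: [0.8, 8.2, 5.5]
grip_width: 0.762
time_s: 5.25
ee_pos: [0.4535, 0.1233, 0.031]
orientation: [3.131, -0.01, 1.563]
contact_force: [0.4, 8.6, 4.8]
grip_width: 0.758
```

```bash
python3 -m pendant '[[[-0.2,-0.1,-0.2,0.3,-0.4,0,6.5],[-0.3,-0.1,0.0,0.2,-0.2,0,6.5],[-0.4,-0.1,0.08,0,0,0,6.5]]]'; python3 - <<'E'
from h import *
for n in("scene","top"):
    p,d=camera(n); np.savez(f"/tmp/{n}3.npz",p=p,d=d)
    p=p[:,:,::-1]
    p=np.clip((p[170:310,195:395] if n=='scene' else p[165:305,240:390]).astype(float)*1.6,0,255).astype(np.uint8)
    cv2.imwrite(f"pics/{n}3.png",cv2.resize(p,None,fx=4,fy=4,interpolation=cv2.INTER_CUBIC))
s=bot.sense();print(s['ee_pos'],s['contact_force'])
E
```

```text
time_s: 5.55
ee_pos: [0.4517, 0.1149, 0.033]
orientation: [3.137, -0.001, 1.563]
contact_force: [1.9, 8.3, 5.1]
grip_width: 0.761
[0.45169461 0.1144916  0.03297382] [0.6170096  4.35673796 2.77728506]
```

View pics/scene3.png

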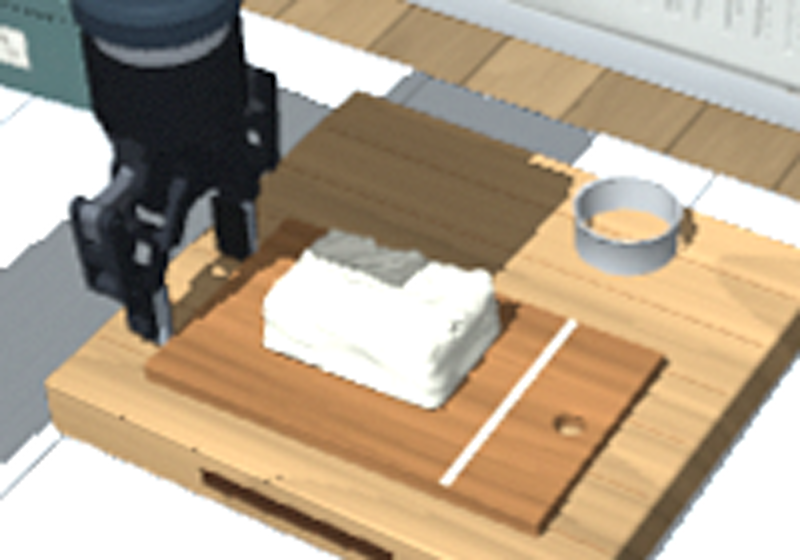

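View pics/top3.png

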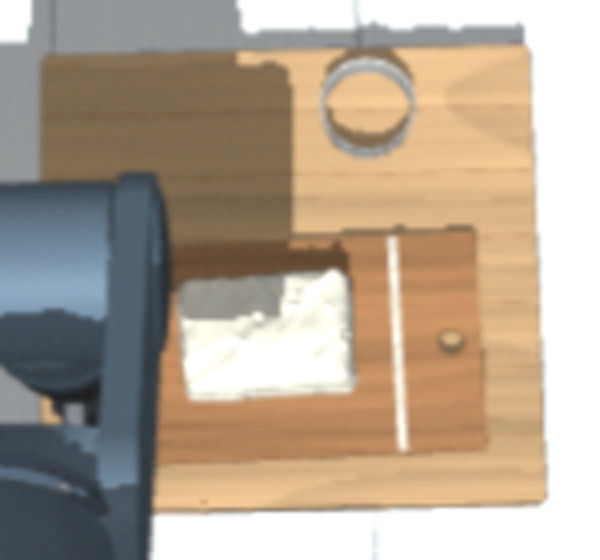

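```bash
python3 - <<'E'
from h import *
f=lambda P:[(240+(x+.5)/4-.5,165+(y+.5)/4-.5) for x,y in P]
L=px2w('top',f([(392,237),(404,450),(474,229),(487,447)]),.046)[:,:2]
E=px2w('top',f([(528,47),(546,500)]),.036)[:,:2]
print(L,E)
d=E[0]-E[1];n=np.array([-d[1],d[0]])/np.linalg.norm(d)
print((L-E[1])@n, 'ang line',np.arctan2(*(L[0]-L[1])[::-1]),'edge',np.arctan2(*d[::-1]))
E
```

```text
[[ 0.52249711 -0.06757166]
 [ 0.394821   -0.07027029]
 [ 0.52595707 -0.11668702]
 [ 0.39512506 -0.11911387]] [[ 0.64039849 -0.15511806]
 [ 0.36372403 -0.15345445]]
[0.0868359  0.08336964 0.03774224 0.03452877] ang line 0.021133372338704007 edge -0.00601281672602443
```

```bash
python3 -m pendant '[[[-0.4,-0.1,-0.05,0.1,-0.1,0,6.5],[-0.5,-0.1,0.05,0.1,-0.1,0,6.5],[-0.5,-0.1,0.08,0.1,-0.1,0,6.5],[-0.5,-0.1,0.08,0.1,-0.1,0,6.5],[-0.5,-0.1,0.08,0.1,-0.1,0,6.5]]]';python3 -m pendant '[[[-0.5,-0.1,0.08,0.1,-0.1,0,6.5],[-0.5,-0.1,0.08,0.1,-0.1,0,6.5],[-0.5,-0.1,0.08,0.1,-0.1,0,6.5]]]'
```

```text
time_s: 6.15
ee_pos: [0.4499, 0.0915, 0.033]
orientation: [3.139, 0.004, 1.563]
contact_force: [-0.6, 9.7, 6.0]
grip_width: 0.764
time_s: 6.45
ee_pos: [0.4493, 0.0777, 0.0329]
orientation: [3.138, 0.005, 1.561]
contact_force: [0.5, 9.3, 6.5]
grip_width: 0.757
```

```bash
python3 -m pendant '[[[-0.5,-0.05,0.06,0.1,0,0,6.5],[-0.5,-0.05,0.06,0.1,0,0,6.5],[-0.5,-0.05,0.06,0.1,0,0,6.5],[-0.5,-0.05,0.06,0.1,0,0,6.5],[-0.5,-0.05,0.06,0.1,0,0,6.5],[-0.5,-0.05,0.06,0.1,0,0,6.5],[-0.4,-0.05,0.06,0.1,0,0,6.5],[-0.3,-0.05,0.06,0.1,0,0,6.5]]]'; python3 - <<'E'
from h import *
for n in("scene","top"):
    p,d=camera(n); np.savez(f"/tmp/{n}4.npz",p=p,d=d)
    p=p[:,:,::-1]
    p=np.clip((p[180:340,215:415] if n=='scene' else p[165:305,240:390]).astype(float)*1.6,0,255).astype(np.uint8)
    k=3.5 if n=='scene' else 4
    cv2.imwrite(f"pics/{n}4.png",cv2.resize(p,None,fx=k,fy=k,interpolation=cv2.INTER_CUBIC))
s=bot.sense();print(s['ee_pos'],s['contact_force'])
E
```

```text
time_s: 7.25
ee_pos: [0.4487, 0.0437, 0.0329]
orientation: [-3.139, -0.006, 1.557]
contact_force: [1.1, 10.1, 7.9]
grip_width: 0.761
[0.44869154 0.04335201 0.03279644] [0.47183293 7.29072803 5.22179844]
```

View pics/scene4.png

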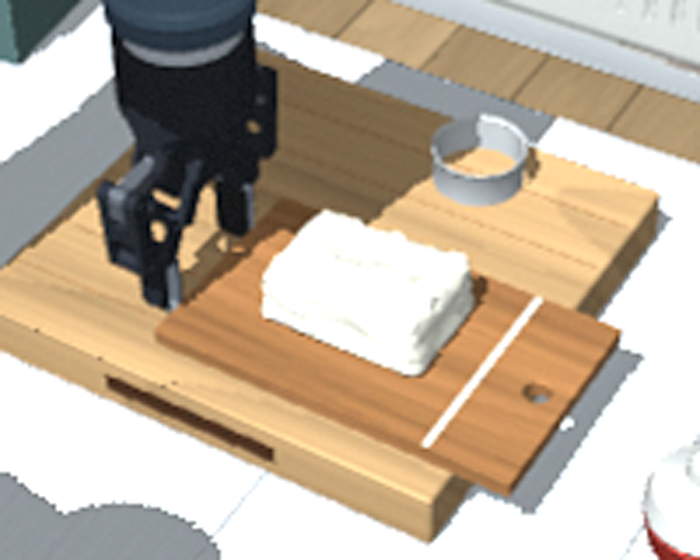

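View pics/top4.png

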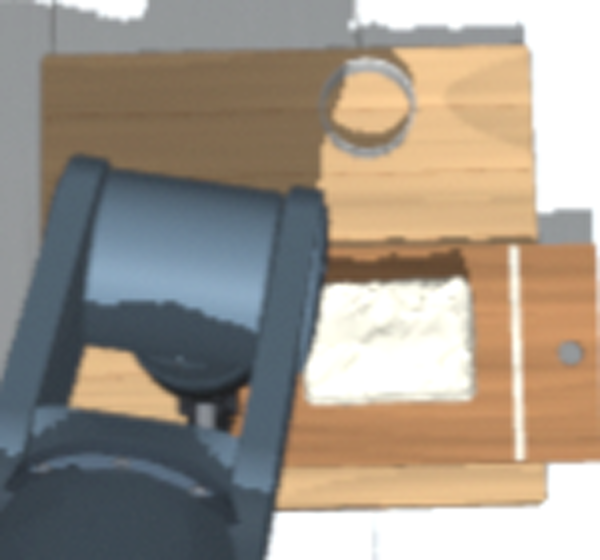

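```bash
cat >> h.py <<'E'
def edge_top(g0):  # block -y edge from first top picture
    out=[]
    for r in range(195,285):
        if 250<0: continue
        row=g0[r,362:386].astype(float); d=np.abs(np.diff(row)); k=d.argmax()
        lo=max(k-2,0); w=d[lo:k+3]; out.append((362+lo+(w*np.arange(len(w))).sum()/w.sum()+.5,r))
    return px2w('top',out,.036)[:,:2]
def line_top(g,c0,r0,c1,r1):
    out=[]
    for r in range(r0+2,r1-1):
        c=c0+(c1-c0)*(r-r0)/(r1-r0); cs=np.arange(int(round(c))-3,int(round(c))+4)
        w=g[r,cs].astype(float); w=np.clip(w-np.sort(w)[:3].mean()-10,0,None)
        if w.sum()>20: out.append(((w*cs).sum()/w.sum(),r))
    return px2w('top',out,.046)[:,:2]
def lin(W):  # y = a x + b robust
    x,y=W[:,0],W[:,1]; m=np.ones(len(x),bool)
    for _ in range(5):
        a,b=np.polyfit(x[m],y[m],1); e=np.abs(y-a*x-b); m=e<max(2.5*np.median(e),.0005)
    return a,b,e[m].std(),m.sum(),x[m].mean()
E
python3 - <<'E'
from h import *
g0=cv2.cvtColor(np.load('/tmp/top0.npz')['p'],cv2.COLOR_RGB2GRAY);g=cv2.cvtColor(np.load('/tmp/top4.npz')['p'],cv2.COLOR_RGB2GRAY)
e=lin(edge_top(g0));l=lin(line_top(g,368,226,370,280))
print(e,l,'gap line-edge (m)',l[0]*l[4]+l[1]-e[0]*l[4]-e[1],'dang',l[0]-e[0])
# scene: intersect edge & line
f=lambda P:[(215+(x+.5)/3.5-.5,180+(y+.5)/3.5-.5) for x,y in P]
S=px2w('scene',f([(540,300),(428,444)]),.046);E=px2w('scene',f([(658,195),(432,507)]),.036)
print(S,E); S=S.mean(0); t=(S[0]-E[1,0])/(E[0,0]-E[1,0]); print('scene gap',S[1]-(E[1,1]+t*(E[0,1]-E[1,1])))
E
```

```text
(np.float64(-0.008198631285264985), np.float64(-0.15183511138607755), np.float64(0.00016309410462920915), np.int64(75), np.float64(0.4856927885916034)) (np.float64(-0.01278386780734959), np.float64(-0.13309535728609018), np.float64(8.940561627505275e-05), np.int64(51), np.float64(0.4502801618764895)) gap line-edge (m) 0.016675113056581148 dang -0.004585236522084606
[[ 0.51470898 -0.14022595  0.046     ]
 [ 0.39009141 -0.13845253  0.046     ]] [[ 0.63949801 -0.15596865  0.036     ]
 [ 0.36166925 -0.15662658  0.036     ]]
scene gap 0.017072484088687556
```

```bash
python3 -m pendant '[[[-0.4,-0.05,0.06,0,0,0,6.5],[-0.4,-0.05,0.06,0,0,0,6.5],[-0.4,-0.05,0.06,0,0,0,6.5]]]';  python3 -m pendant '[[[-0.3,-0.05,0.06,0,0,0,6.5]]]'
```

```text
time_s: 7.65
ee_pos: [0.4483, 0.0332, 0.0327]
orientation: [-3.141, -0.01, 1.555]
contact_force: [0.5, 10.2, 8.1]
grip_width: 0.761
time_s: 7.75
ee_pos: [0.4482, 0.0306, 0.0327]
orientation: [3.141, -0.011, 1.555]
contact_force: [0.9, 8.9, 7.1]
grip_width: 0.763
```

```bash
python3 -m pendant '[[[-0.35,-0.05,0.06,0,0,0,6.5]]]'; cat > m.py <<'E'
from h import *
import sys
k=sys.argv[1]
for n in("scene","top"):
    p,d=camera(n); np.savez(f"/tmp/{n}{k}.npz",p=p,d=d)
    p=p[:,:,::-1]
    p=np.clip((p[180:340,215:415] if n=='scene' else p[165:305,240:390]).astype(float)*1.6,0,255).astype(np.uint8)
    kk=3.5 if n=='scene' else 4
    cv2.imwrite(f"pics/{n}{k}.png",cv2.resize(p,None,fx=kk,fy=kk,interpolation=cv2.INTER_CUBIC))
s=bot.sense();print(s['time_s'],s['ee_pos'],s['contact_force'])
g0=cv2.cvtColor(np.load('/tmp/top0.npz')['p'],cv2.COLOR_RGB2GRAY);g=cv2.cvtColor(np.load(f'/tmp/top{k}.npz')['p'],cv2.COLOR_RGB2GRAY)
e=lin(edge_top(g0))
c=[]
sub=g[230:278,364:384].astype(float).mean(0)
print(sub.round())
c0=364+int(sub[:16].argmax())
l=lin(line_top(g,c0,228,c0+1,280))
print(l,'gap',l[0]*l[4]+l[1]-e[0]*l[4]-e[1],'dang',l[0]-e[0])
E
python3 m.py 5
```

```text
time_s: 7.85
ee_pos: [0.448, 0.0277, 0.0326]
orientation: [3.14, -0.013, 1.554]
contact_force: [0.7, 9.8, 8.2]
grip_width: 0.759
7.95 [0.44801743 0.02726808 0.03255045] [0.33703109 6.14228151 5.34919179]
[109.  98.  96.  96.  96.  96.  96.  95.  96.  97. 112. 146. 148. 119.
  99.  96.  96.  96.  96.  96.]
(np.float64(-0.016239312269430702), np.float64(-0.1477067401330954), np.float64(8.70170882011942e-05), np.int64(49), np.float64(0.44739410198274143)) gap 0.000531018004741618 dang -0.008040680984165717
```

The gap is 0.5 mm and the skew is −0.008 rad. Now I'll back off and rise.

```bash
python3 -m pendant '[[[0.4,-0.05,0.0,0,0,0,6.5],[0.8,-0.05,0,0,0,0,6.5],[1.5,-0.05,0,0,0,0,6.5],[2,0,-2,0,0,0,6.5],[3,0,-3,0,0,0,6.5],[3,0,-3,0,0,0,6.5],[3,0,-3,0,0,0,6.5],[2,0,-3,0,0,0,6.5],[0,0,0,0,0,0,6.5]]]'; python3 m.py 6
```

```text
time_s: 8.85
ee_pos: [0.4444, 0.1872, 0.1759]
orientation: [-3.131, -0.007, 1.549]
contact_force: [1.5, 0.1, 0.4]
grip_width: 0.765
8.95 [0.44196347 0.1851859  0.17193079] [-0.09783303 -0.10536773 -0.65200242]
[108.  97.  95.  95.  95.  95.  95.  95.  95.  96. 112. 145. 147. 118.
  98.  95.  95.  95.  95.  95.]
(np.float64(-0.01607718390273576), np.float64(-0.14777658413599792), np.float64(8.652160018237886e-05), np.int64(49), np.float64(0.4473941788155286)) gap 0.0005337086715313522 dang -0.007878552617470775
```

View pics/scene6.png

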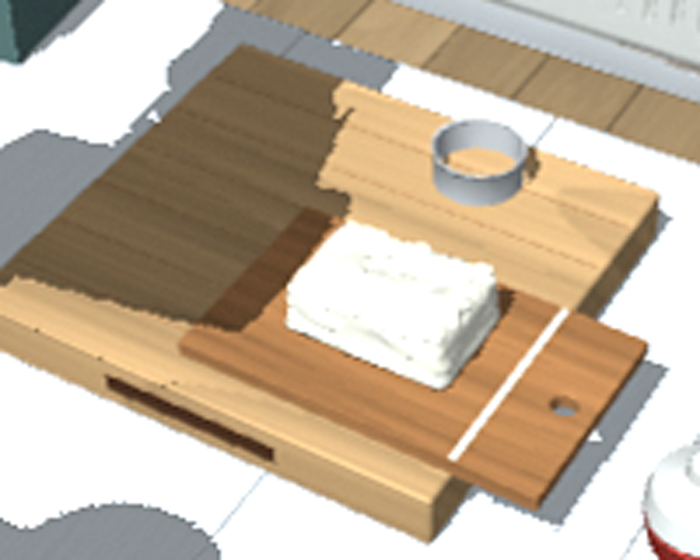

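View pics/top6.png

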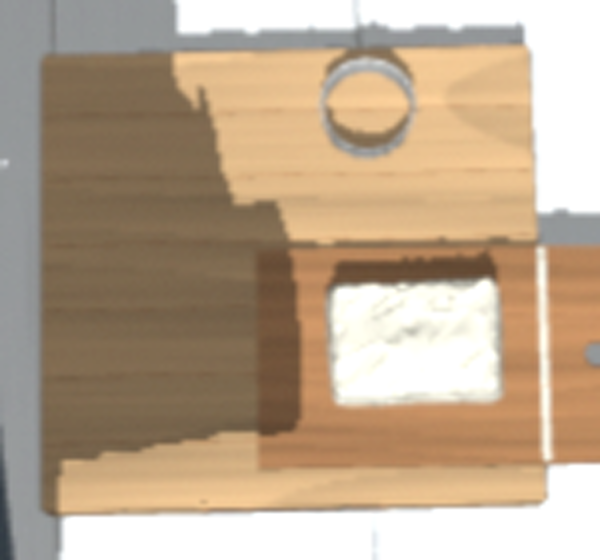

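The top picture shows the line at zoom cols 541–548, in line with the block edge (537–546), and the butter and cutter in place. I'll run one scene-camera cross-check, then hand in.

```bash
python3 - <<'E'
from h import *
f=lambda P:[(215+(x+.5)/3.5-.5,180+(y+.5)/3.5-.5) for x,y in P]
S=px2w('scene',f([(566,310),(454,458)]),.046);E=px2w('scene',f([(658,195),(432,507)]),.036)
S=S.mean(0); t=(S[0]-E[1,0])/(E[0,0]-E[1,0]); g=S[1]-(E[1,1]+t*(E[0,1]-E[1,1])); print('scene gap',g)
if abs(g)<.004: bot.close_job(); print('closed')
E
```

```text
scene gap 0.0009620959981494481
the job is handed in; nothing more can be done
closed
```

I pushed the board about 112 mm with both open fingertips against its rear end. That squared it to the edge, and I then backed the gripper straight off and handed the job in at about 9 s of the 42 s.

| Last check, after the gripper was clear | Result | Limit |
|---|---|---|
| Line to block edge, top camera | 0.5 mm | 7 mm |
| Line to block edge, scene camera | 1.0 mm | 7 mm |
| Angle between line and edge | 0.008 rad | 0.1 rad |

- **Board:** it did not move when the gripper backed off, and the last pictures show it lying flat on the block.
- **Butter:** it looks to be in its usual place on the board. I judged this from the pictures and did not measure it.
- **Bystanders:** the cutter looks unmoved in the pictures. I did not check the lemon and timer in a final picture, but the arm never went near them.
- **Contact with the block:** the fingertips touched the block's top edge once on the way in, at about 18 N. A light upward force of 5–8 N stayed on the tool for most of the push. No limit was reached.

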